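# Push a brownie carton through the low inspection gate

### The job

Use the push stick to feed the flat carton waiting on the infeed through the low opening of the inspection gate, from behind, until it lies well clear on the far side between the rails; the hand must not touch the carton. Then draw the stick all the way back out of the opening, set it down flat on the bench in front of the infeed, right way up, and let go.

Things in the scene. Friction and masses are not known exactly. Their poses are not given: they have to be found in the camera images.
- push_stick: plastic push stick lying on the bench: upright black block handle (36 long, 24 wide, 76 mm tall, top 18 mm overhangs 8 mm forward), a white bar (28 wide, 16 high) from it to a flat nose (50 wide, 24 high). Origin: centre of the handle's underside; own x points to the nose, whose pushing face is at x = 280 mm; z up. Grip the handle across its 24 mm (own y) from above, 50 mm over the bench. 120 g
- carton: flat cardboard carton (a taller, 95 mm one nearby is a bystander) on the infeed between the rails, 70 (own x) by 90 (own y) by 35 mm high, about 150 g; origin at the centre of its underside. Own y lies roughly along the feed direction; it slides on the bench at z = 0
- gate: fixed white gate, 260 wide (own x), 90 deep (y), 170 mm tall; straight opening through it 120 wide, 52 mm high. Origin: middle of the opening at bench level. Feed direction: own +y. Opening from y = -45 (infeed mouth) to +45 mm. Guide rails 12 mm high, inner faces 110 mm apart, from y = -190 to the mouth and from the far side to y = +250 mm; lane floor level with the bench

How it is judged:
On the way:
1. the stick is pushing the carton while the carton is in the gate's opening (contact force between push_stick and carton above 0.1 N and y of carton in the frame of gate between -0.045 and 0.045 m and x of carton in the frame of gate between -0.055 and 0.055 m and height (world z) of carton below 0.02 m), for 0.05 s.
At the end, for the whole second after the job is handed in: Flat carton at rest between the outfeed rails, centre 100 to 230 mm past the gate's middle, within 40 mm of its centre line. Push stick at rest on the bench, infeed side, upright within 7 degrees, out of the opening (handle over 330 mm from the gate's middle, or over 250 mm and lying across) (y of carton in the frame of gate between 0.1 and 0.23 m and x of carton in the frame of gate between -0.04 and 0.04 m and angle between carton's own z axis and vertical below 0.1 rad and linear speed of each of carton, push_stick below 0.02 m/s and y of push_stick in the frame of gate below -0.1 m and angle between push_stick's own z axis and vertical below 0.12 rad and height (world z) of push_stick below 0.012 m and (horizontal distance between push_stick and gate above 0.33 m or (y of push_stick in the frame of gate below -0.25 m and angle between the x axis of push_stick and the x axis of gate, either way round below 0.5 rad))); the robot touches nothing.
It fails at once if the hand or arm touches the flat carton (more than 0.5 N) (contact force between any of the fingers, the arm and carton above 0.5 N).
It also fails if it takes over 43 s, if anything falls off the work surface, if the arm or the gripper's body presses on something with over 40 N, if the wrist force passes 120 N, or if a joint passes its speed limit or range.

### The arm

A 6-joint arm with a two-finger parallel gripper is mounted at the origin on the work surface. World frame = base frame: x ahead of the robot, y to its left, z up, the work surface at z = 0. Lengths are in m, angles in rad, forces in N, time in s.
With the tool pointing down it reaches from about 0.275 to 0.725 m from the base axis. Payload 15.9 kg.
Tool frame: the origin (TCP) lies between the finger pads; the fingertips stand 25 mm ahead of it and the grasp point (between the pads) lies 6 mm ahead of it; z points along the fingers, y is the line along which they close (so a half turn about z gives the same grasp; the last joint's range is limited). The gripper opens to 85 mm and grips with 20 to 120 N. Pads are 22 mm wide; open, the fingers measure 114 mm over their backs; the gripper's body (76 mm by 85 mm) begins 54 mm behind the grasp point. The pads swing forward as they close: fully open they stand 13 mm farther back than shut.
Start: joints at [0, 0.213, -0.034, 1.323, 0, 1.571], TCP at [0.5, -0, 0.256] pointing down, gripper open.
Joint ranges: [-2.98, 2.98], [-0.74, 1.72], [-1.14, 1.35], [-2.1, 2.04], [-1.57, 1.44], [-3.14, 3.14]. Speed limits (rad/s): [1.89, 1.89, 2.39, 2.57, 3.14, 3.14].

### API

Orientations are given as a unit quaternion [w, x, y, z].
In Python, from rig import r gives the robot as it stands.
- The arm moves only by the tool shift_gripper, called after "Request:" by a JSON object that holds its "op" and its "data", one argument or row to a line. Schema: {"type":"object","properties":{"plan":{"type":"object","properties":{"motion":{"type":"array","items":{"type":"array","items":{"type":"number"},"minItems":6,"maxItems":6},"minItems":1,"maxItems":8}},"additionalProperties":false,"required":["motion"]},"finger_gap":{"type":"number"},"clamp_n":{"type":"number"},"only":{"type":"string"},"quiet":{"type":"boolean"},"lines":{"type":"string"}},"required":["plan"],"additionalProperties":false}. plan is an object whose key "motion" holds a list of rows, 1 to 8 of them, each of 6 numbers: dx, dy, dz in m, then a rotation vector rx, ry, rz in rad; each row is the pose to reach, as a shift and turn from the pose commanded when the call began, along the tool's axes at that moment; what a row does not reach only later rows make up. A row lasts 1/12 s, in which the tool goes at most 0.0417 m and 0.125 rad, less where a joint would pass 70% of its speed; a pose out of reach is approached as far as the arm can. finger_gap is the finger opening in m, set as the call begins (left out keeps the last). The fingers move at their own pace and stop on an object; clamp_n is the grip in N (left out, the last holds). Time passes only in rows, so rows that do not move let the fingers close. The tool returns the time, the measured TCP pose, the force, the opening and the grip force at its end. only (a regular expression) keeps the lines of the reply that match it, lines (a string "A,B") keeps lines A to B, and quiet returns only ok. Input that does not fit is refused with a message, and nothing moves.
- r.state(): the state, without advancing time (a new reading comes with each control period).
- r.grab_frame(name): name is "scene" or "side" or "wrist"; returns a dict with "img" (480x640x3 uint8, red, green, blue), "mtx" (3x3 intrinsics, pixels), "R" (3x3) and "t" (3): a world point X has camera coordinates R X + t. Camera axes: x right, y down, z forward; pixel columns grow to the right and rows downward; lengths in m; the calibration is good to about 2 mm. A picture is of the moment at which its call begins. There is no depth.
- r.job_done(): hands the job in; it is judged then, once.
The state is a dict: "t": time; "qpos": joint angles; "joint_velocities": joint speeds; "joint_torque": joint torques, N m; "eef_pos": TCP position; "orientation": TCP orientation; "force": force on the tool from outside, world axes, zero at the start; "torque": the same for the moment, N m; "finger_gap": finger opening in m; "finger_force": force on a finger pad.
Only numpy, scipy, OpenCV 4.12 (cv2) and the standard library are available. Lean on these libraries where they do the work, as an engineer would, in place of code of your own. Each camera call takes 0.05 s, during which the arm holds its last target. There are 200 camera calls.

## Working session

There is one attempt and no reset: what is moved stays moved. The work goes in short steps, Python scripts to look and compute and a tool call to move; the robot and the scene stay as the last step left them, time stands still between calls to the robot, and variables do not carry over. Pictures are saved under pics/ and viewed, at most 12 in all, crops included, and the job is handed in when it is done.

```bash
ls; mkdir -p pics
```

Run:
```python
from rig import r
import cv2,pickle
d={}
for n in("scene","side","wrist"):
    f=r.grab_frame(n);d[n]=f;cv2.imwrite(f"pics/{n}0.png",f["img"][:,:,::-1])
pickle.dump(d,open("f0.pkl","wb"))
s=r.state();print(s["t"],s["eef_pos"],s["orientation"])
```

```text
pics
rig.py
0.15 [ 4.99766132e-01 -1.06239541e-06  2.55916638e-01] [-3.12041482e-04  7.07106884e-01  7.07106540e-01 -3.14001132e-04]
```

View pics/scene0.png

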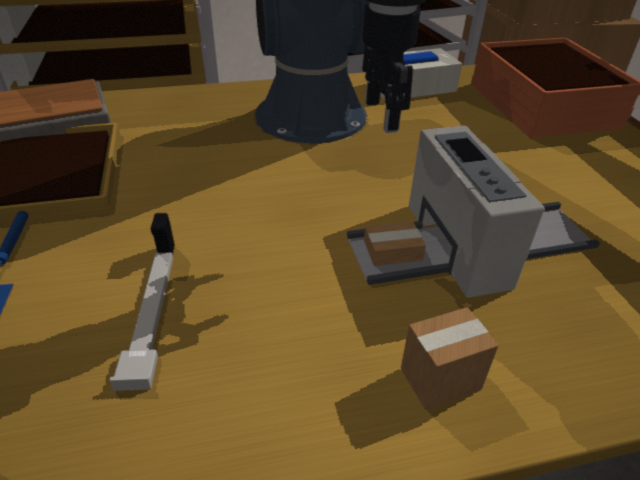

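View pics/side0.png

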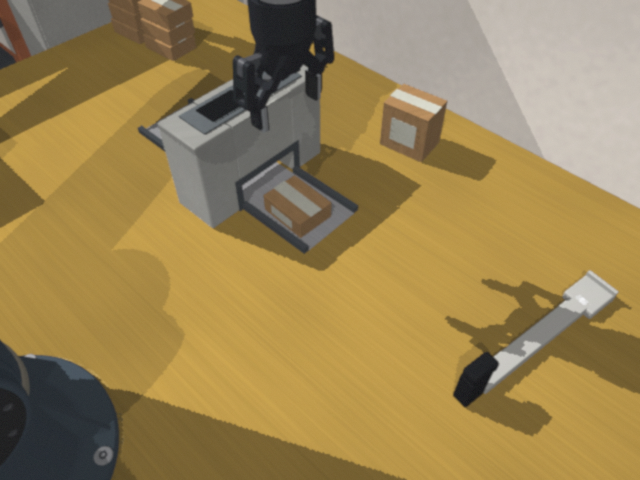

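Run:
```python
import pickle,cv2,numpy as np
d=pickle.load(open("f0.pkl","rb"))
def crop(n,x0,y0,w,h,s):
    i=cv2.resize(d[n]["img"][y0:y0+h,x0:x0+w,::-1],None,fx=s,fy=s,interpolation=cv2.INTER_CUBIC)
    for k in range(0,w,20): cv2.line(i,(k*s,0),(k*s,5),(0,0,255),1);cv2.putText(i,str(x0+k),(k*s,16),0,.35,(255,0,255),1)
    for k in range(0,h,20): cv2.line(i,(0,k*s),(5,k*s),(0,0,255),1);cv2.putText(i,str(y0+k),(6,k*s+4),0,.35,(255,0,255),1)
    return i
def cat(a,b,n):
    o=np.zeros((600,800,3),np.uint8);o[:a.shape[0],:a.shape[1]]=a;o[:b.shape[0],a.shape[1]:a.shape[1]+b.shape[1]]=b;cv2.imwrite(n,o)
cat(crop("scene",100,205,90,195,3),crop("scene",340,120,264,200,2),"pics/c1.png")
cat(crop("side",130,65,235,195,2),crop("side",450,265,165,145,2),"pics/c2.png")
for n in d: print(n,d[n]["mtx"].tolist(),(-d[n]["R"].T@d[n]["t"]).tolist())
```

```text
scene [[518.0508876167381, 0.0, 320.1468220952223], [0.0, 518.0508876167381, 234.64048504996643], [0.0, 0.0, 1.0]] [1.186707318404677, -0.2619057365948833, 0.6103716863645423]
side [[569.2084283659677, 0.0, 324.2202278495075], [0.0, 569.2084283659677, 245.32269217038035], [0.0, 0.0, 1.0]] [0.09509052084364861, -0.4490404365709163, 0.6984764491591113]
wrist [[354.50812606617933, 0.0, 316.2869304467254], [0.0, 354.50812606617933, 241.08555151182424], [0.0, 0.0, 1.0]] [0.4987503675399889, 0.08450195699185943, 0.37349183387859464]
```

View pics/c1.png

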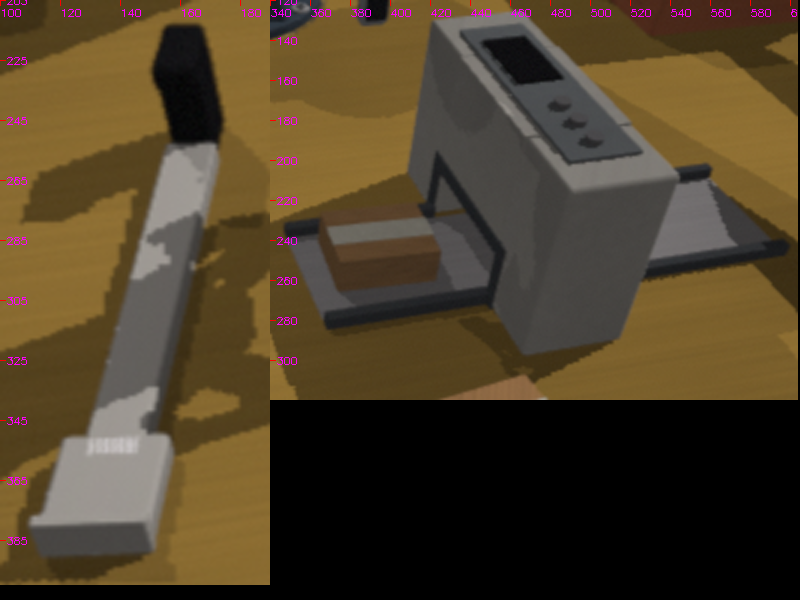

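View pics/c2.png

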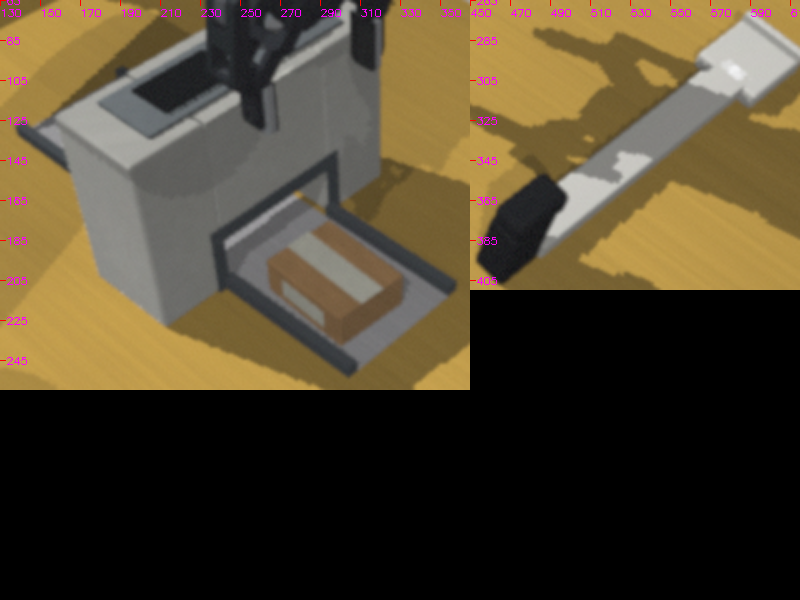

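Create fit.py:
```python
import pickle,numpy as np
from scipy.optimize import least_squares
def proj(f,X):
    c=X@f["R"].T+f["t"];u=c@f["mtx"].T;return u[:,:2]/u[:,2:]
def fit(obs,p0,fr,z=True):
    # obs: list (cam, local xyz mm, px)
    def res(p):
        c,s=np.cos(p[2]),np.sin(p[2]);M=np.array([[c,-s,0],[s,c,0],[0,0,1]])
        return np.array([(proj(fr[n],(M@(np.array(l)/1000)+[p[0],p[1],p[3] if z else 0])[None])[0]-px) for n,l,px in obs])
    o=least_squares(lambda p:res(p).ravel(),p0,loss="soft_l1",f_scale=1.5)
    return o.x,res(o.x)
```

Run:
```python
from fit import *
d=pickle.load(open("f0.pkl","rb"));np.set_printoptions(precision=4,suppress=True)
S,D="scene","side"
gate=[(S,(130,-45,170),(490,215)),(S,(130,45,170),(545,210)),(S,(-130,-45,170),(421.5,129)),(S,(130,-45,0),(467.5,297.5)),(S,(130,45,0),(514,290)),(S,(-130,-45,0),(409,207.5)),
(D,(-130,-45,170),(195,150)),(D,(-130,-45,0),(212.5,228.5)),(D,(-130,45,0),(178.5,202.5)),(D,(-130,45,170),(157.5,125)),(D,(130,-45,0),(320,154))]
car=[(S,(-35,-45,35),(364,226)),(S,(-35,45,35),(421,223)),(S,(35,45,35),(425,245)),(S,(35,-45,35),(372.5,251)),(S,(35,-45,0),(375,265)),(S,(35,45,0),(423.5,260)),
(D,(-35,-45,35),(301,225)),(D,(35,-45,35),(331.5,203.5)),(D,(-35,45,35),(264,195)),(D,(35,45,35),(289,176)),(D,(-35,-45,0),(301,237.5)),(D,(35,-45,0),(331.5,216.5)),(D,(-35,45,0),(266,210))]
st=[(S,(280,-25,24),(111,378.3)),(S,(280,25,24),(150.7,379.3)),(S,(280,-25,0),(113.3,389.3)),(S,(280,25,0),(150,389.3)),(S,(-18,-12,76),(155.7,213.3)),(S,(-18,12,76),(167.3,213.3)),(S,(18,-14,16),(155,253.3)),(S,(18,14,16),(172.3,254)),
(D,(280,25,24),(590,271)),(D,(280,-25,24),(617,291)),(D,(-18,-12,0),(465,407)),(D,(-18,12,0),(454,394))]
for n,o,p0 in(("gate",gate,[.6,.1,0,0]),("carton",car,[.6,0,0,0]),("stick",st,[.5,-.4,0,0])):
    x,e=fit(o,p0,d);print(n,x);print(e.T)
```

```text
gate [ 0.5473  0.1545  0.0104 -0.0008]
[[-0.1766  1.4024 -1.337  -1.8833  1.5339 -1.1968 -0.5695 -0.2699 -0.3166
  -1.5611  0.9037]
 [ 1.5232 -1.3322  0.4757  2.1574  1.1013 -1.3577 -0.029   1.4353  0.4089
  -2.5134 -0.7515]]
carton [ 0.5403  0.0326 -0.035   0.0004]
[[ 0.2548 -8.6457  0.62    2.3268 -1.9842 -0.9106 -0.8294  0.3077 -1.181
   5.3302 -0.1991  0.024  -1.5338]
 [-0.2743 -2.3275  0.6091  0.3805  1.5924  0.7215 -0.5677 -1.4297  0.2057
  -1.2469  1.4606  0.2472 -0.0714]]
stick [ 0.4658 -0.3586 -0.1625  0.0002]
[[-1.5698 -2.3538  0.3867  1.7286 -1.7711  1.0766  0.2963 -0.3548 -1.0579
   0.9054 -0.901  -3.2216]
 [ 3.0516  0.4757  2.6259  1.0368 -1.3509 -1.6471 -0.5707 -1.6932 -2.1336
  -0.2966  1.4195  0.5457]]
```

Request:
{"op": "shift_gripper", "data": {
  "plan": {"motion": [[-0.02, 0, 0.01, 0, 0, -0.06], [-0.05, 0, 0.02, 0, 0, -0.18], [-0.09, 0, 0.03, 0, 0, -0.3], [-0.13, 0, 0.04, 0, 0, -0.42], [-0.17, 0, 0.05, 0, 0, -0.54], [-0.21, 0, 0.06, 0, 0, -0.66], [-0.24, 0, 0.06, 0, 0, -0.76], [-0.26, 0, 0.06, 0, 0, -0.8]]},
  "finger_gap": 0.085
}}

```text
t: 0.82
eef_pos: [0.499, -0.2632, 0.195]
orientation: [-0.001, 0.373, 0.928, -0.0]
force: [0.4, -0.6, 0.6]
finger_gap: 0.0845
finger_force: 0.0
```

Run:
```python
from rig import r
import numpy as np
from scipy.spatial.transform import Rotation as R
s=r.state();M=R.from_quat(s["orientation"],scalar_first=True).as_matrix();print(s["qpos"],s["eef_pos"]);print(M.round(3))
print("to go, tool axes:",M.T@(np.array([.466,-.359,.16])-s["eef_pos"]))
```

```text
[-4.85049013e-01  3.63523359e-01  1.37043937e-02  1.22249015e+00
 -5.57714799e-04  2.80389288e-01] [ 0.49896613 -0.26316095  0.19502682]
[[-0.721  0.693 -0.002]
 [ 0.693  0.721  0.   ]
 [ 0.001 -0.001 -1.   ]]
to go, tool axes: [-0.0426767  -0.09191475  0.03505915]
```

Request:
{"op": "shift_gripper", "data": {
  "plan": {"motion": [[-0.01, -0.02, 0.01, 0, 0, -0.1], [-0.02, -0.04, 0.02, 0, 0, -0.22], [-0.03, -0.06, 0.03, 0, 0, -0.34], [-0.04, -0.08, 0.035, 0, 0, -0.46], [-0.043, -0.092, 0.035, 0, 0, -0.57], [-0.043, -0.092, 0.035, 0, 0, -0.608], [-0.043, -0.092, 0.035, 0, 0, -0.608]]}
}}

```text
t: 1.4
eef_pos: [0.4661, -0.3565, 0.1608]
orientation: [-0.0, 0.081, 0.997, 0.0]
force: [0.1, 0.1, 0.5]
finger_gap: 0.0852
finger_force: 0.0
```

Run:
```python
from rig import r
import pickle,cv2
from fit import *
f=r.grab_frame("wrist");g=r.grab_frame("side");pickle.dump((f,g),open("f1.pkl","wb"))
s=r.state();print(s["eef_pos"],s["orientation"])
c,si=np.cos(-.1625),np.sin(-.1625)
P=lambda x,y,z:[.4658+c*x-si*y,-.3586+si*x+c*y,z]
o=[f["img"][:,:,::-1].copy(),g["img"][:,:,::-1].copy()]
for im,fr in zip(o,(f,g)):
  for q in proj(fr,np.array([P(-18,-12,76),P(-18,12,76),P(26,-12,76),P(26,12,76),P(-18,-12,0),P(280,25,24),P(280,-25,24)])*np.array([1,1,1])*1.0 if 0 else np.array([P(a/1000,b/1000,h/1000) for a,b,h in[(-18,-12,76),(-18,12,76),(26,-12,76),(26,12,76),(280,25,24),(280,-25,24),(280,25,0),(18,14,16),(18,-14,16)]])):
    cv2.circle(im,tuple(int(v) for v in q),2,(0,0,255),-1)
cv2.imwrite("pics/w1.png",np.hstack([cv2.resize(o[0],(480,360)),cv2.resize(o[1][250:440,440:640],(320,304))]) if 0 else o[0])
```

```text
[ 0.46671179 -0.35578034  0.16112136] [-1.43195572e-04  8.22682077e-02  9.96610207e-01  1.32377824e-04]
```

View pics/w1.png

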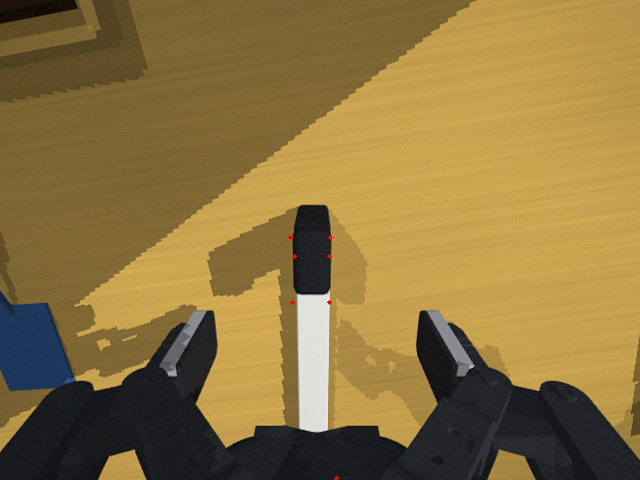

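Request:
{"op": "shift_gripper", "data": {
  "plan": {"motion": [[0.006, -0.004, 0, 0, 0, 0], [0.006, -0.004, 0.02, 0, 0, 0], [0.006, -0.004, 0.045, 0, 0, 0], [0.006, -0.004, 0.07, 0, 0, 0], [0.006, -0.004, 0.09, 0, 0, 0], [0.006, -0.004, 0.1, 0, 0, 0], [0.006, -0.004, 0.105, 0, 0, 0], [0.006, -0.004, 0.105, 0, 0, 0]]},
  "finger_gap": 0.085
}}

```text
t: 2.17
eef_pos: [0.4599, -0.3586, 0.056]
orientation: [-0.0, 0.081, 0.997, 0.0]
force: [-0.5, 0.1, 0.0]
finger_gap: 0.0848
finger_force: 0.0
```

Request:
{"op": "shift_gripper", "data": {
  "plan": {"motion": [[0, 0, 0, 0, 0, 0], [0, 0, 0, 0, 0, 0], [0, 0, 0, 0, 0, 0], [0, 0, 0, 0, 0, 0], [0, 0, 0, 0, 0, 0], [0, 0, 0, 0, 0, 0], [0, 0, 0, 0, 0, 0], [0, 0, 0, 0, 0, 0]]},
  "finger_gap": 0.0,
  "clamp_n": 80
}}

```text
t: 2.83
eef_pos: [0.4604, -0.3591, 0.0569]
orientation: [0.0, 0.081, 0.997, -0.0]
force: [-1.0, 2.2, 6.7]
finger_gap: 0.0229
finger_force: 78.8
```

Request:
{"op": "shift_gripper", "data": {
  "plan": {"motion": [[0, 0, -0.005, 0, 0, 0], [0, 0, -0.015, 0, 0, 0], [0, 0, -0.025, 0, 0, 0], [0, 0, -0.03, 0, 0, -0.04], [0, 0, -0.03, 0, 0, -0.12], [0, 0, -0.03, 0, 0, -0.22], [0, 0, -0.03, 0, 0, -0.32], [0, 0, -0.03, 0, 0, -0.42]]}
}}

```text
t: 3.5
eef_pos: [0.4604, -0.3591, 0.0875]
orientation: [0.0, -0.131, 0.991, -0.0]
force: [-0.2, -0.8, -1.2]
finger_gap: 0.023
finger_force: 78.2
```

Request:
{"op": "shift_gripper", "data": {
  "plan": {"motion": [[0, 0, 0, 0, 0, -0.1], [0, 0, 0, 0, 0, -0.2], [0, 0, 0, 0, 0, -0.3], [0, 0, 0, 0, 0, -0.4], [0, 0, 0, 0, 0, -0.5], [0, 0, 0, 0, 0, -0.6], [0, 0, 0, 0, 0, -0.7], [0, 0, 0, 0, 0, -0.8]]}
}}

```text
t: 4.17
eef_pos: [0.4604, -0.3591, 0.0874]
orientation: [0.0, -0.506, 0.862, -0.0]
force: [-0.2, 0.2, -0.5]
finger_gap: 0.0233
finger_force: 78.2
```

Request:
{"op": "shift_gripper", "data": {
  "plan": {"motion": [[0, 0, 0, 0, 0, -0.1], [0, 0, 0, 0, 0, -0.2], [0, 0, 0, 0, 0, -0.3], [0, 0, 0, 0, 0, -0.4], [0, 0, 0, 0, 0, -0.48], [0, 0, 0, 0, 0, -0.523], [0, 0, 0, 0, 0, -0.523], [0, 0, 0, 0, 0, -0.523]]}
}}

```text
t: 4.83
eef_pos: [0.4604, -0.3591, 0.0871]
orientation: [-0.0, 0.71, -0.704, 0.0]
force: [0.1, -0.2, -0.8]
finger_gap: 0.0232
finger_force: 78.3
```

Run:
```python
from rig import r
import cv2,pickle
d={n:r.grab_frame(n) for n in("scene","side")}
pickle.dump(d,open("f2.pkl","wb"))
import numpy as np
a=d["scene"]["img"][130:430,60:460,::-1];b=d["side"]["img"][100:400,200:600,::-1]
cv2.imwrite("pics/p2.png",np.hstack([a,b]))
s=r.state();print(s["qpos"],s["eef_pos"],s["force"])
```

```text
[-6.62427672e-01  4.66672147e-01 -1.14692232e-01  9.88920911e-01
 -4.72744670e-05 -2.24093939e+00] [ 0.4603027  -0.35905455  0.08680202] [ 0.64492118  0.13148931 -1.52680663]
```

View pics/p2.png

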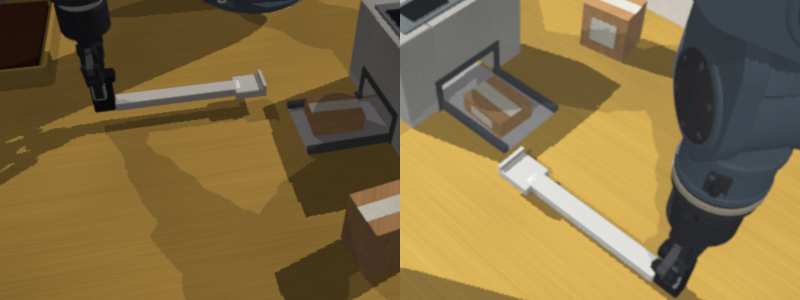

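Run:
```python
from fit import *
d=pickle.load(open("f2.pkl","rb"));S,D="scene","side"
for n in(S,D): print(n,proj(d[n],np.array([[.4324,-.079,.054],[.4824,-.079,.054],[.4324,-.079,.03]])))
import cv2
a=cv2.resize(d[S]["img"][185:250,280:345,::-1],None,fx=6,fy=6,interpolation=2);b=cv2.resize(d[D]["img"][235:300,280:345,::-1],None,fx=6,fy=6,interpolation=2)
cv2.imwrite("pics/n2.png",np.hstack([a,b]))
```

```text
scene [[318.50447854 198.62719798]
 [324.77853429 214.84944568]
 [318.24850833 209.08872859]]
side [[297.92683114 266.82197267]
 [322.07302508 247.41224314]
 [298.45314467 276.87511754]]
```

View pics/n2.png

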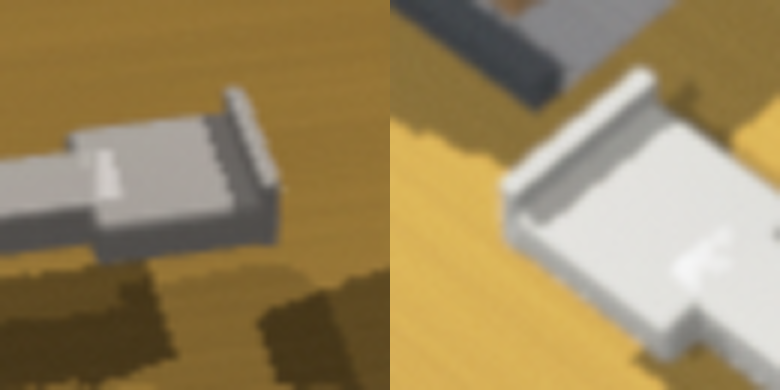

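Request:
{"op": "shift_gripper", "data": {
  "plan": {"motion": [[0, -0.01, 0, 0, 0, 0], [0, -0.03, 0, 0, 0, 0], [0, -0.055, 0, 0, 0, 0], [0, -0.075, 0, 0, 0, 0], [0, -0.087, 0, 0, 0, 0], [0, -0.087, 0.01, 0, 0, 0], [0, -0.087, 0.023, 0, 0, 0], [0, -0.087, 0.029, 0, 0, 0]]}
}}

```text
t: 5.6
eef_pos: [0.5469, -0.3579, 0.0563]
orientation: [0.0, 0.71, -0.704, -0.0]
force: [-20.9, 17.1, 106.7]
finger_gap: 0.0229
finger_force: 92.4
```

Request:
{"op": "shift_gripper", "data": {
  "plan": {"motion": [[0, 0, 0, 0, 0, 0], [-0.01, 0, 0, 0, 0, 0], [-0.02, 0, 0, 0, 0, 0], [-0.03, 0, 0, 0, 0, 0], [-0.04, 0, 0, 0, 0, 0], [-0.05, 0, 0, 0, 0, 0], [-0.06, 0, 0, 0, 0, 0], [-0.07, 0, 0, 0, 0, 0]]}
}}

```text
t: 6.27
eef_pos: [0.5465, -0.287, 0.0574]
orientation: [0.0, 0.71, -0.704, 0.0]
force: [-0.8, -0.9, -0.9]
finger_gap: 0.0231
finger_force: 78.9
```

```bash
python3 - <<'E'
from rig import r
import cv2,pickle,numpy as np
d={n:r.grab_frame(n) for n in("scene","side")}
pickle.dump(d,open("f3.pkl","wb"))
a=d["scene"]["img"][130:430,100:500,::-1];b=d["side"]["img"][100:400,200:600,::-1]
cv2.imwrite("pics/p3.png",np.hstack([a,b]))
E
```

```text
(no output)
```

View pics/p3.png

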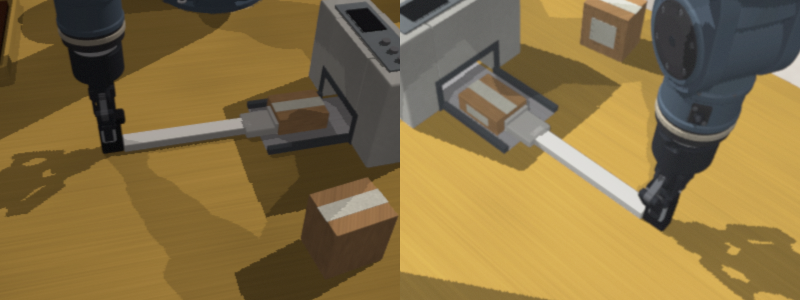

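Request:
{"op": "shift_gripper", "data": {
  "plan": {"motion": [[-0.01, 0, -0.001, 0, 0, 0], [-0.02, 0, -0.001, 0, 0, 0], [-0.03, 0, -0.001, 0, 0, 0], [-0.04, 0, -0.001, 0, 0, 0], [-0.05, 0, -0.001, 0, 0, 0], [-0.06, 0, -0.001, 0, 0, 0], [-0.07, 0, -0.001, 0, 0, 0], [-0.08, 0, -0.001, 0, 0, 0]]}
}}

```text
t: 7.03
eef_pos: [0.5457, -0.207, 0.0583]
orientation: [0.0, 0.71, -0.704, -0.0]
force: [1.0, -0.8, -1.6]
finger_gap: 0.0234
finger_force: 78.8
```

Request:
{"op": "shift_gripper", "data": {
  "plan": {"motion": [[-0.01, 0, 0, 0, 0, 0], [-0.02, 0, 0, 0, 0, 0], [-0.03, 0, 0, 0, 0, 0], [-0.04, 0, 0, 0, 0, 0], [-0.05, 0, 0, 0, 0, 0], [-0.06, 0, 0, 0, 0, 0], [-0.07, 0, 0, 0, 0, 0], [-0.08, 0, 0, 0, 0, 0]]}
}}

```text
t: 7.7
eef_pos: [0.545, -0.1271, 0.0583]
orientation: [-0.0, 0.71, -0.704, -0.0]
force: [-0.6, -1.2, -1.6]
finger_gap: 0.0233
finger_force: 78.8
```

Request:
{"op": "shift_gripper", "data": {
  "plan": {"motion": [[-0.01, 0, 0, 0, 0, 0], [-0.02, 0, 0, 0, 0, 0], [-0.03, 0, 0, 0, 0, 0], [-0.04, 0, 0, 0, 0, 0], [-0.05, 0, 0, 0, 0, 0], [-0.06, 0, 0, 0, 0, 0], [-0.07, 0, 0, 0, 0, 0], [-0.08, 0, 0, 0, 0, 0]]}
}}

```text
t: 8.37
eef_pos: [0.5442, -0.0471, 0.0583]
orientation: [0.0, 0.71, -0.704, -0.0]
force: [0.0, -1.0, -1.8]
finger_gap: 0.0232
finger_force: 78.8
```

```bash
python3 - <<'E'
from rig import r
import cv2,pickle,numpy as np
d={n:r.grab_frame(n) for n in("scene","side")}
pickle.dump(d,open("f4.pkl","wb"))
a=d["scene"]["img"][130:430,240:640,::-1];b=d["side"]["img"][50:350,100:500,::-1]
cv2.imwrite("pics/p4.png",np.hstack([a,b]))
E
```

```text
(no output)
```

View pics/p4.png

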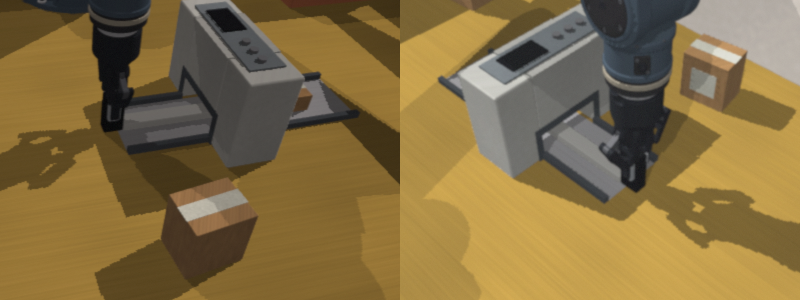

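Request:
{"op": "shift_gripper", "data": {
  "plan": {"motion": [[-0.008, 0, 0, 0, 0, 0], [-0.014, 0, 0, 0, 0, 0], [-0.018, 0, 0, 0, 0, 0], [-0.02, 0, 0, 0, 0, 0], [-0.02, 0, 0, 0, 0, 0], [-0.015, 0, 0, 0, 0, 0], [0, 0, 0, 0, 0, 0], [0.02, 0, 0, 0, 0, 0]]}
}}

```text
t: 9.13
eef_pos: [0.5444, -0.0682, 0.0583]
orientation: [-0.0, 0.711, -0.703, -0.0]
force: [0.4, -0.2, -1.1]
finger_gap: 0.0232
finger_force: 78.9
```

Request:
{"op": "shift_gripper", "data": {
  "plan": {"motion": [[0.02, 0, 0, 0, 0, 0], [0.04, 0, 0, 0, 0, 0], [0.06, 0, 0, 0, 0, 0], [0.08, 0, 0, 0, 0, 0], [0.1, 0, 0, 0, 0, 0], [0.12, 0, 0, 0, 0, 0], [0.14, 0, 0, 0, 0, 0], [0.16, 0, 0, 0, 0, 0]]}
}}

```text
t: 9.8
eef_pos: [0.5456, -0.2298, 0.0583]
orientation: [-0.0, 0.71, -0.704, -0.0]
force: [0.2, 0.7, -1.0]
finger_gap: 0.0228
finger_force: 78.9
```

Request:
{"op": "shift_gripper", "data": {
  "plan": {"motion": [[0.02, 0, 0, 0, 0, 0], [0.04, 0, 0, 0, 0, 0], [0.06, 0, 0, 0, 0, 0], [0.08, 0, 0, 0, 0, 0], [0.1, 0, 0, 0, 0, 0], [0.12, 0, 0, 0, 0, 0], [0.13, 0, 0, 0, 0, 0], [0.13, 0, 0, 0, 0, 0]]}
}}

```text
t: 10.47
eef_pos: [0.5466, -0.3604, 0.058]
orientation: [0.0, 0.71, -0.705, 0.0]
force: [0.3, -0.2, -0.5]
finger_gap: 0.0233
finger_force: 78.8
```

```bash
python3 - <<'E'
from rig import r
import cv2,pickle,numpy as np
d={n:r.grab_frame(n) for n in("scene","side")}
pickle.dump(d,open("f5.pkl","wb"))
a=d["scene"]["img"][130:400,140:640,::-1];b=d["side"]["img"][50:350,100:400,::-1]
o=np.zeros((300,800,3),np.uint8);o[:270,:500]=a;o[:,500:]=b
cv2.imwrite("pics/p5.png",o)
E
```

```text
(no output)
```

View pics/p5.png

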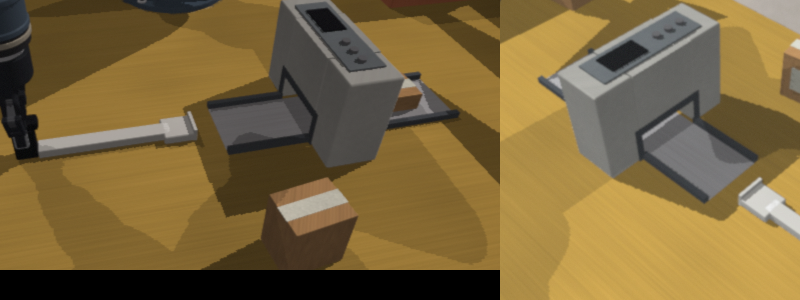

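Run:
```python
from fit import *
d=pickle.load(open("f5.pkl","rb"))
for yl in(.12,.135,.15):
  print(yl,proj(d["scene"],np.array([[.5473+.03-.0104*yl,.1545+yl+.045,h] for h in(.035,0)])).round(1).tolist())
```

```text
0.12 [[552.0, 227.9], [546.2, 242.7]]
0.135 [[559.4, 226.8], [553.4, 241.6]]
0.15 [[566.7, 225.7], [560.6, 240.5]]
```

Request:
{"op": "shift_gripper", "data": {
  "plan": {"motion": [[0, 0, 0.0003, 0, 0, 0], [0, 0, 0.0006, 0, 0, 0], [0, 0, 0.0009, 0, 0, 0], [0, 0, 0.0012, 0, 0, 0], [0, 0, 0.0012, 0, 0, 0]]}
}}

```text
t: 10.98
eef_pos: [0.5472, -0.3577, 0.0571]
orientation: [-0.0, 0.711, -0.704, -0.0]
force: [0.1, -0.5, -1.0]
finger_gap: 0.0234
finger_force: 78.9
```

Request:
{"op": "shift_gripper", "data": {
  "plan": {"motion": [[0, 0, 0.0002, 0, 0, 0], [0, 0, 0.0004, 0, 0, 0], [0, 0, 0.0006, 0, 0, 0], [0, 0, 0.0006, 0, 0, 0]]},
  "clamp_n": 20
}}

```text
t: 11.32
eef_pos: [0.5472, -0.3581, 0.0566]
orientation: [-0.0, 0.71, -0.704, -0.0]
force: [-0.1, 0.0, 0.5]
finger_gap: 0.0236
finger_force: 79.3
```

Request:
{"op": "shift_gripper", "data": {
  "plan": {"motion": [[0, 0, 0, 0, 0, 0], [0, 0, 0, 0, 0, 0], [0, 0, 0, 0, 0, 0], [0, 0, 0, 0, 0, 0], [0, 0, 0, 0, 0, 0], [0, 0, 0, 0, 0, 0]]},
  "finger_gap": 0.07
}}

```text
t: 11.82
eef_pos: [0.5471, -0.3581, 0.0565]
orientation: [0.0, 0.71, -0.704, -0.0]
force: [0.3, 0.3, 0.4]
finger_gap: 0.0703
finger_force: 0.0
```

Request:
{"op": "shift_gripper", "data": {
  "plan": {"motion": [[0, 0, -0.01, 0, 0, 0], [0, 0, -0.03, 0, 0, 0], [0, 0, -0.05, 0, 0, 0], [0, 0, -0.08, 0, 0, 0], [0, 0, -0.11, 0, 0, 0], [0, 0, -0.13, 0, 0, 0], [0, 0, -0.15, 0, 0, 0], [0, 0, -0.15, 0, 0, 0]]}
}}

```text
t: 12.48
eef_pos: [0.5483, -0.3589, 0.2118]
orientation: [-0.001, 0.71, -0.704, 0.003]
force: [0.7, -1.0, 0.8]
finger_gap: 0.0696
finger_force: 0.0
```

Run:
```python
from rig import r
import cv2,pickle,numpy as np
d={n:r.grab_frame(n) for n in("scene","side")}
a=d["scene"]["img"][130:400,140:640,::-1];b=d["side"]["img"][150:450,300:600,::-1]
o=np.zeros((300,800,3),np.uint8);o[:270,:500]=a;o[:,500:]=b
cv2.imwrite("pics/p6.png",o)
```

```text
(no output)
```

View pics/p6.png

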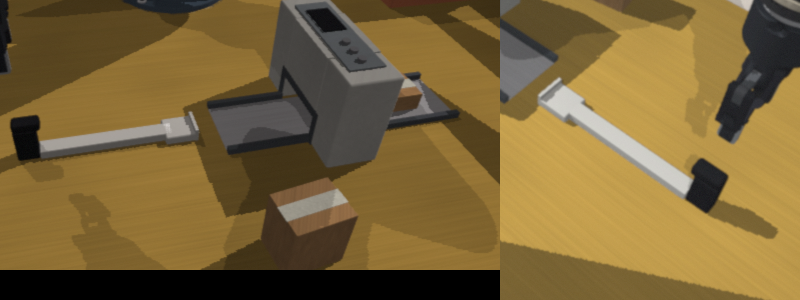

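The stick stands upright on the bench outside the rails, the gripper is clear of it, and the carton lies on the outfeed.

Request:
{"op": "shift_gripper", "data": {
  "plan": {"motion": [[0, 0, 0, 0, 0, 0], [0, 0, 0, 0, 0, 0], [0, 0, 0, 0, 0, 0]]}
}}

```text
t: 12.83
eef_pos: [0.5468, -0.3579, 0.2057]
orientation: [0.0, 0.71, -0.704, -0.001]
force: [-0.2, -1.7, 0.6]
finger_gap: 0.0701
finger_force: 0.0
```

```bash
python3 -c "
from rig import r
print(r.job_done())"
```

```text
the job is handed in; nothing more can be done
None
```

I pushed the carton through the gate to about 145 mm past its middle, set the stick down upright in front of the infeed, released it, and handed the job in at 12.8 s; no verdict came back, and one lowering move read 107 N at the wrist (limit 120 N).

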